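# Hold a sample slide flush on the sloped stage

### The arm

A 7-joint arm with a two-finger parallel gripper is mounted at the origin on a cart in front of the work surface, level with it; the furniture and walls round the work are solid. World frame = base frame: x ahead of the robot, y to its left, z up, the work surface at z = 0. Lengths are in mm, angles in rad, forces in N, time in s.
With the tool pointing down it reaches from about 425 to 975 mm from the base axis. Payload 16.7 kg.
Tool frame: the origin (TCP) lies between the finger pads; the fingertips stand 14 mm ahead of it and the grasp point (between the pads) lies 5 mm behind it; x points along the fingers, y is the direction in which the jaws open and shut, and the axes are right-handed (so a half turn about x gives the same grasp; the last joint's range is limited). The gripper opens to 85 mm and grips with 20 to 120 N. Pads are 22 mm wide; open, the fingers measure 114 mm over their backs; the gripper's body (76 mm by 85 mm) begins 54 mm behind the grasp point. The pads swing forward as they close: fully open they stand 13 mm farther back than shut.
Start: joints at [-1.27, 0.426, 0.074, 1.606, -0.034, 1.111, -0.067], TCP at [294.086, 607.526, 211.802] pointing down, gripper open.
Joint ranges: [-2.85, 2.85], [-0.5, 2.14], [-1.23, 1.37], [0.21, 2.46], [-1.02, 4.16], [0.16, 2.05], [-2.73, 2.73]. Speed limits (rad/s): [1.89, 1.89, 2.39, 2.39, 3.01, 3.01, 3.01].

### API

Orientations are given as a rotation vector (axis times angle).
In Python, from station import env, vision gives the robot as it stands. The module is installed in compiled form; this text tells all that it offers.
- The arm moves only by the tool carry_out, never from a script. Its arguments are lists of equal length, an entry for each row: "slide": the shift along the tool's x, y, z in mm, a list of three; "turn": the turn, a rotation vector about the tool's x, y, z in degrees, a list of three. In form: {"slide": [[dx, dy, dz], ...], "turn": [[rx, ry, rz], ...]}. A call has 1 to 12 rows; each row shifts and turns the commanded pose from where the row before left it, along the tool's axes as they then stand; what a row does not reach is not made up. A row lasts 1/12 s, in which the tool goes at most 41.7 mm and 7.16 degrees, less where a joint would pass 70% of its speed; a pose out of reach is approached as far as the arm can. A call is refused whole if a number of a shift passes 41.7 or a number of a turn 7.16, either way. A call with a gripper value outside its range is refused whole. "gripper" is the closure, from 0 (fully open) to 1 (shut), set as the call begins (left out, the last holds). The fingers move at their own pace and stop on an object; "newtons" is the grip in N (left out, the last holds). Time passes only in rows, so rows that do not move let the fingers close. It gives the time, the measured TCP pose, the force and the opening at its end, in the units of the state.
- env.read_state(): the state, without advancing time (a new reading comes with each control period).
- vision.grab_frame(name): name is "scene" or "top" or "wrist"; returns a dict with "image" (400x640x3 uint8, red, green, blue), "vfov" (degrees; the focal length in pixels is half the picture's height over the tangent of half this angle, whatever the lens; pixels are square), "cx", "cy" (the principal point, pixels), "xyz" and "rotation" of the camera in the world. Camera axes: x right, y down, z forward; pixel columns grow to the right and rows downward; lengths in mm; the calibration is good to about 2 mm. A picture is of the moment at which its call begins. There is no depth.
- env.finish_job(): hands the job in, once; it reports no verdict.
The state is a dict: "time": time; "joints": joint angles; "qd": joint speeds; "joint_torque": joint torques, N m; "tool_pos": TCP position; "ee_rot": TCP orientation; "contact_force": force on the tool from outside, world axes, zero at the start; "torque": the same for the moment, N m; "grip_width": finger opening in mm.
Only numpy, scipy, OpenCV 4.12 (cv2) and the standard library are available. Lean on these libraries where they do the work, as an engineer would, in place of code of your own. Each camera call takes 0.05 s, during which the arm holds its last target. There are 200 camera calls.

### The job

Steady the sloped stage by standing the largest brass weight upright on its foot, midway between the two upright pins, and let go of it. Then pick up the sample slide by its grip bar, tilt it to match the stage's sloped sprung bed, its long way up the slope and its edges even with the bed's, and press it gently flush until the bed gives by a few millimetres without reaching its stop. Finish still gripping the slide and holding it pressed there; do not shift the stage's slope or the other things on the bench.

Things in the scene. Friction and masses are not known exactly. Their poses are not given: they have to be found in the camera images.
- sample_slide: aluminium plate 70 (x) x 50 (y) x 5, on it a grey grip bar 46 (x) x 14 (y), top 36 above the underside; 0.12 kg. Starts flat, bar up, on the worktop left or right of the stage. Origin: centre of the underside; z up out of the plate. Ends alike. Grip the bar across its 14 mm, just above the plate: lightly (7 N) it pivots in the fingers and settles flush when pressed, at 25 N it does not
- large_weight: the largest of the brass knobbed weights, round, 38 across and 38 high : body to 27 high, then a knob 20 across; 0.2 kg; starts upright on the worktop at the other side of the stage from the slide. Origin: centre of its underside
- stage_stand: fixed grey stand of the sloped stage, base plate 225 (x, from -125 to +100) x 130 (y) x 10 thick; its foot is the front part of the plate (its -x side, toward the robot). Origin: worktop level, 12.5 behind the plate's centre; x points away from the foot, uphill
- foot_mark (a point): the spot on top of the stand's foot, midway between two steel pins (12 diameter, 20 tall, 110 apart along the stand's y); 10 above the worktop
- bed_face (a point): centre of the upper face of the bed, a flat steel plate 70 (x, up the slope) x 50 (y) that rides on springs on the tilting table; z is the face's outward normal, x points uphill, away from the robot; it moves with the bed. Its centre is some 65 to 75 above the worktop
- bed (a joint): how far the bed is pressed in along its normal, m: 0 free, stop at 0.008. Nothing moves up to 3 N, then 1.5 N per mm
- stage_tilt (a joint): slope of the table and bed, rad (0 level); set between 0.17 and 0.38 and locked by stiff friction; the low edge is toward the foot
- table_edge (a point): middle of the high edge of the tilting table, on its upper side
- middle_weight: smaller brass knobbed weight, 30 wide, 30 high; a bystander. Origin: centre of its underside
- petri_dish: clear open dish, 57 across, 12 high; a bystander. Origin: centre of its underside
- sample_can: white round lidded can, 55 across, 41 high; a bystander. Origin: centre of its underside
- tweezers: steel tweezers lying flat, 116 long, 10 high; a bystander. Origin: centre of its underside
- reagent_bottle: brown screw-cap bottle, 60 across, 118 high; a bystander. Origin: centre of its underside
- conical_flask: glass conical flask, 64 across, 104 high; a bystander. Origin: centre of its underside
- notebook: blue notebook lying flat, 205x148x15; a bystander. Origin: centre of its underside
- wash_bottle: white squeeze bottle with bent spout, 66x109x186; a bystander. Origin: centre of its underside
There are look-alikes about, which are no part of the job. Leave any blue or orange look-alike of the large_weight alone.

How it is judged (in metres and radians):
On the way, in this order (a step that is already met when the one before it is completed fails the run):
1. the largest weight stands on the foot midway between the pins, let go (horizontal distance between large_weight and foot_mark below 0.009 m and z of large_weight in the frame of foot_mark between -0.004 and 0.004 m and angle between large_weight's own z axis and vertical below 0.1 rad and linear speed of large_weight below 0.02 m/s and contact force between each of the arm, the fingers and large_weight below 0.1 N), for 0.2 s.
2. the slide is gripped and held flush on the bed, pressing it in (angle between the z axis of sample_slide and the z axis of bed_face, either way round below 0.04 rad and angle between the x axis of sample_slide and the x axis of bed_face, either way round below 0.12 rad and x of sample_slide in the frame of bed_face between -0.007 and 0.007 m and y of sample_slide in the frame of bed_face between -0.007 and 0.007 m and z of sample_slide in the frame of bed_face between -0.003 and 0.003 m and angle between sample_slide's own z axis and vertical below 0.7 rad and contact force between sample_slide and stage_stand above 2 N and value of joint bed between 0.001 and 0.007 m and contact force between the fingers and sample_slide above 1 N and linear speed of sample_slide below 0.02 m/s), for 0.2 s.
At the end, for the whole second after the job is handed in: Weight upright, released, within 9 mm of midway between the pins on the foot. Slide gripped, at rest, underside on the bed (3 mm), parallel within 0.04 rad, long way up the slope within 0.12 rad, centred within 7 mm each way, pressing over 2 N, bed 1 to 7 mm in (all of step 1 and all of step 2); the arm keeps its last pose, push and grip.
It fails at once if the bed is pressed before the weight stands on the foot (value of joint bed above 0.001 m and horizontal distance between large_weight and foot_mark above 0.02 m).
It fails at once if the slide is pressed hard (over 25 N) (contact force between sample_slide and stage_stand above 25 N).
It fails at once if the stage's slope is shifted (distance of table_edge from where it was at the start of the episode above 0.006 m).
It fails at once if another thing on the bench is shifted (distance of any of middle_weight, petri_dish, sample_can, tweezers, reagent_bottle, conical_flask, notebook, wash_bottle from where it was at the start of the episode above 0.02 m).
It also fails if it takes over 54 s, if anything falls off the work surface, if the arm or the gripper's body presses on something with over 40 N, if the wrist force passes 120 N, or if a joint passes its speed limit or range.

## Working session

There is one attempt and no reset: what is moved stays moved. The work goes in short steps, Python scripts to look and compute and a tool call to move; the robot and the scene stay as the last step left them, time stands still between calls to the robot, and variables do not carry over. Pictures are saved under pics/ and viewed, about 8 in all and at most 12, crops included, and the job is handed in when it is done.

Besides the shell and the picture viewer there is one more tool, called after "Request:" by a JSON object that holds its "method" and its "body", one argument or row to a line. carry_out: Moves the arm, as the interface text tells. Its arguments: {"type":"object","properties":{"slide":{"type":"array","items":{"type":"array","items":{"type":"number"}}},"turn":{"type":"array","items":{"type":"array","items":{"type":"number"}}},"gripper":{"type":"number"},"newtons":{"type":"number"}},"required":["slide","turn"]}

```bash
mkdir -p pics
python3 - <<'E'
from station import env, vision
import cv2,numpy as np,pickle
s=env.read_state();print({k:np.round(v,3) for k,v in s.items()})
for n in ["scene","top","wrist"]:
    f=vision.grab_frame(n);pickle.dump(f,open(f"{n}0.pkl","wb"))
    print(n,f["vfov"],f["cx"],f["cy"],np.round(f["xyz"],1),np.round(f["rotation"],3).tolist())
    cv2.imwrite(f"pics/{n}0.png",f["image"][...,::-1])
E
```

```text
{'time': np.float64(0.0), 'joints': array([-1.269,  0.427,  0.074,  1.607, -0.034,  1.111, -0.067]), 'qd': array([ 0.   ,  0.   , -0.   ,  0.   , -0.   , -0.001, -0.   ]), 'joint_torque': array([ 1.0000e-03, -9.4982e+01,  3.7620e+00, -4.6351e+01,  1.9000e-02,
        1.0000e-02,  0.0000e+00]), 'tool_pos': array([293.941, 607.158, 211.099]), 'ee_rot': array([ 0.353,  1.542, -0.355]), 'contact_force': array([0.766, 0.49 , 0.069]), 'torque': array([ 0.012, -0.005,  0.012]), 'grip_width': np.float64(85.478)}
scene 44.12471352283695 320.4659846668253 202.05528750961784 [-362.9 1155.3  794.5] [-0.775, 2.263, -1.413]
top 43.70765005644373 324.5081540882655 201.57150703992224 [ 222.4   15.8 1959.6] [-2.135, 2.118, -0.177]
wrist 62.38907830475878 312.6573257605374 204.10508579806728 [233.4 636.5 373.1] [2.462, 1.544, 0.207]
```

View pics/top0.png

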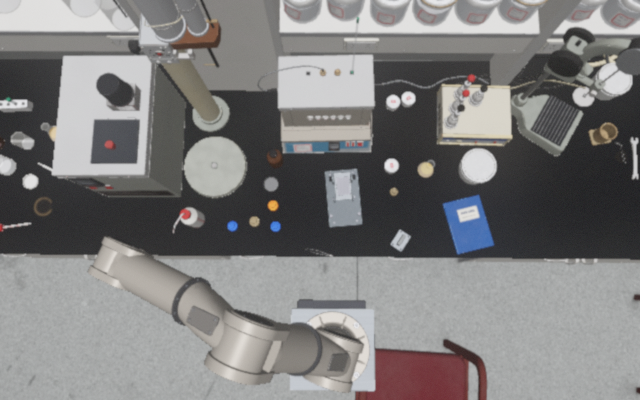

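View pics/scene0.png

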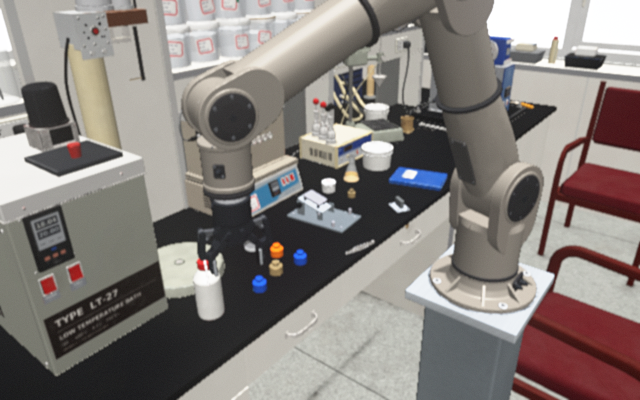

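The top view shows the stage at about (343,197), the slide at (401,240) with the robot's right as image-right, and the brass weight at (254,222) between blue and orange look-alikes. The middle weight is at (394,192). Next I'll get coarse positions from the top view and enlarge that crop.

```bash
cat > h.py <<'E'
from station import env, vision
import cv2,numpy as np,pickle
from scipy.spatial.transform import Rotation as R
np.set_printoptions(suppress=True,precision=3)
def rays(f,px):
    fl=f["image"].shape[0]/2/np.tan(np.radians(f["vfov"]/2))
    px=np.atleast_2d(px).astype(float)
    d=np.c_[(px[:,0]-f["cx"])/fl,(px[:,1]-f["cy"])/fl,np.ones(len(px))]
    return np.array(f["xyz"]),R.from_rotvec(f["rotation"]).apply(d)
def plane(f,px,z):
    o,d=rays(f,px); return o+d*((z-o[2])/d[:,2])[:,None]
def proj(f,P):
    fl=f["image"].shape[0]/2/np.tan(np.radians(f["vfov"]/2))
    c=R.from_rotvec(f["rotation"]).inv().apply(np.atleast_2d(P)-f["xyz"])
    return c[:,:2]/c[:,2:]*fl+[f["cx"],f["cy"]]
def grab(n,tag):
    f=vision.grab_frame(n);pickle.dump(f,open(f"{n}{tag}.pkl","wb"))
    cv2.imwrite(f"pics/{n}{tag}.png",f["image"][...,::-1]);return f
def load(n): return pickle.load(open(n+".pkl","rb"))
E
python3 - <<'E'
from h import *
f=load("top0");w=load("wrist0")
print(plane(f,[[254,222],[401,240],[343,197],[394,192],[274,206],[233,226],[276,227],[192,217],[318,252]],10))
a=f["image"][150:265,215:425];a=cv2.resize(a,None,fx=3.8,fy=3.8,interpolation=cv2.INTER_CUBIC)
cv2.imwrite("pics/topc.png",a[...,::-1])
s=env.read_state();Rt=R.from_rotvec(s["ee_rot"]);print(Rt.as_matrix())
Rc=R.from_rotvec(w["rotation"]);print((Rt.inv()*Rc).as_matrix(),Rt.inv().apply(w["xyz"]-s["tool_pos"]))
E
```

```text
[[ 481.379  310.123   10.   ]
 [ 414.754 -267.918   10.   ]
 [ 584.214  -40.706   10.   ]
 [ 605.907 -243.546   10.   ]
 [ 545.942  232.828   10.   ]
 [ 464.865  392.443   10.   ]
 [ 462.194  222.762   10.   ]
 [ 499.458  556.29    10.   ]
 [ 365.327   56.329   10.   ]]
[[-0.     0.436  0.9  ]
 [-0.001  0.9   -0.436]
 [-1.    -0.001  0.   ]]
[[ 0.001 -0.265  0.964]
 [ 1.     0.    -0.001]
 [-0.     0.964  0.265]] [-161.82    -0.241  -67.218]
```

View pics/topc.png

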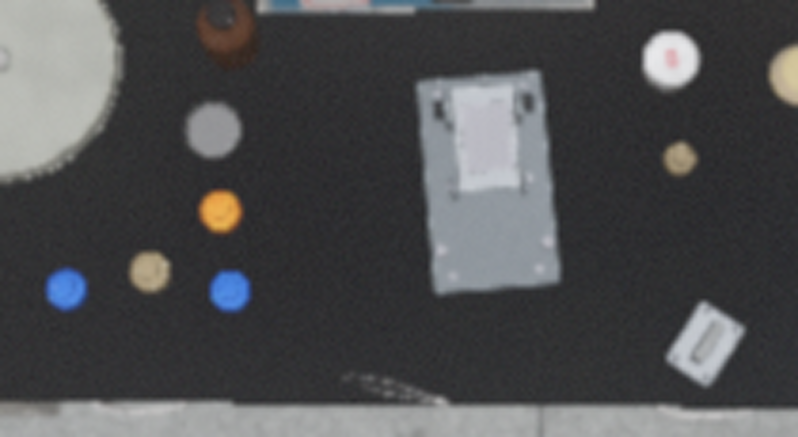

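View pics/wrist0.png

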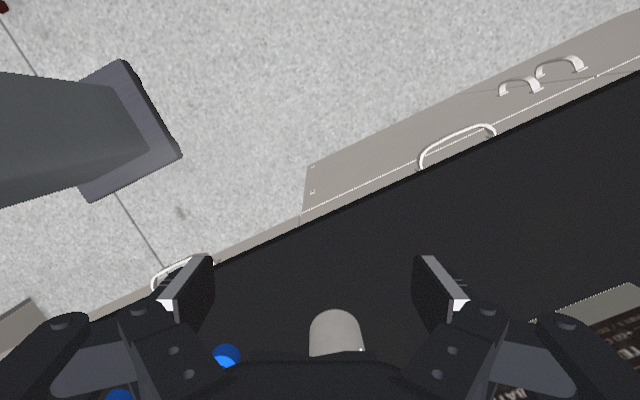

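Coarse positions: weight at about (481,310), stage around (584,-41), slide at about (415,-268), all from the top crop. The wrist view shows the wash bottle at (335,335) and a blue look-alike at (226,355). I'll move over the weight and turn the jaws to run along world x.

Request:
{"method": "carry_out", "body": {
  "slide": [
    [0,-18.7,32],
    [0,-18.7,32],
    [0,-18.7,32],
    [0,-18.7,32],
    [0,-18.7,32],
    [0,-18.7,32],
    [0,-18.7,32],
    [0,-18.7,32],
    [0,-18.7,32],
    [0,0,0]
  ],
  "turn": [
    [0,0,0],
    [0,0,0],
    [0,0,0],
    [0,0,0],
    [0,0,0],
    [0,0,0],
    [0,0,0],
    [0,0,0],
    [0,0,0],
    [0,0,0]
  ],
  "gripper": 0.3
}}

```text
time: 0.98
tool_pos: [484.2, 323.3, 212.0]
ee_rot: [0.359, 1.539, -0.361]
contact_force: [0.6, 0.6, 0.6]
grip_width: 59.7
```

Request:
{"method": "carry_out", "body": {
  "slide": [
    [0,0,0],
    [0,0,0],
    [0,0,0],
    [0,0,0],
    [0,0,0],
    [0,0,0],
    [0,0,0],
    [0,0,0],
    [0,0,0],
    [0,0,0],
    [0,0,0]
  ],
  "turn": [
    [7.1,0,0],
    [7.1,0,0],
    [7.1,0,0],
    [7.1,0,0],
    [7.1,0,0],
    [7.1,0,0],
    [7.1,0,0],
    [7.1,0,0],
    [7.1,0,0],
    [0,0,0],
    [0,0,0]
  ]
}}

```text
time: 1.9
tool_pos: [479.7, 330.8, 211.6]
ee_rot: [1.202, 1.213, -1.203]
contact_force: [0.1, -0.4, 0.0]
grip_width: 59.5
```

Run:
```python
from h import *
s=env.read_state();print(s["time"],s["tool_pos"],s["grip_width"],s["contact_force"]);print(R.from_rotvec(s["ee_rot"]).as_matrix())
grab("wrist","1")
```

```text
1.9 [479.696 330.803 211.644] 59.49573568637503 [ 0.087 -0.446  0.05 ]
[[-0.     1.     0.009]
 [-0.     0.009 -1.   ]
 [-1.    -0.     0.   ]]
```

View pics/wrist1.png

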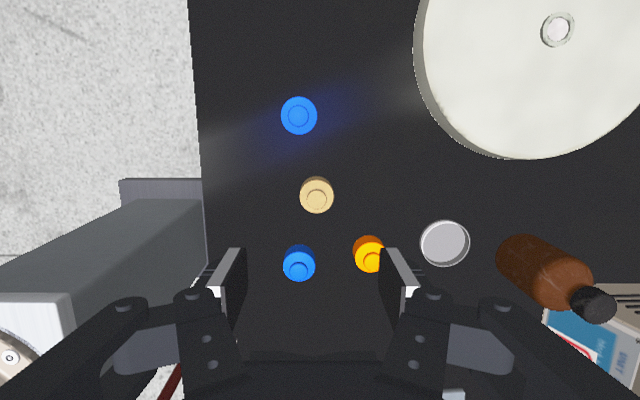

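The wrist view shows the brass weight at (316,195), clear of the blue pair at (298,115) and (299,263) and the orange one at (369,254). I'll measure it and also segment the stage features later from a closer view.

Run:
```python
from h import *
f=load("wrist1");hsv=cv2.cvtColor(f["image"],cv2.COLOR_RGB2HSV)
m=cv2.inRange(hsv,(12,40,90),(28,160,255));m[:, :280]=0;m[:,350:]=0;m[:170]=0;m[225:]=0
c=max(cv2.findContours(m,0,1)[0],key=cv2.contourArea)
print(cv2.boundingRect(c),cv2.minEnclosingCircle(c))
x,y,w,h=cv2.boundingRect(c)
for z in(0,13,27):print(z,plane(f,[[x+w/2-.5,y+h/2-.5],[x,y+h/2],[x+w,y+h/2]],z))
for P in ([479.7,310,0],):
    t=np.linspace(0,6.28,60)
    for X in(475,480,485):
      for Y in (300,305,310):
        q=np.vstack([proj(f,np.c_[X+r*np.cos(t),Y+r*np.sin(t),0*t+z]) for r,z in((19,0),(19,27))]);print(X,Y,q.min(0),q.max(0))
```

```text
(299, 176, 35, 38) ((316.0, 194.5), 18.741764068603516)
0 [[483.498 306.204   0.   ]
 [463.71  305.421   0.   ]
 [504.463 305.799   0.   ]]
13 [[483.347 309.395  13.   ]
 [464.247 308.639  13.   ]
 [503.582 309.005  13.   ]]
27 [[483.184 312.832  27.   ]
 [464.826 312.106  27.   ]
 [502.633 312.457  27.   ]]
475 300 [290.943 183.659] [325.782 222.397]
475 305 [290.904 179.395] [325.873 218.089]
475 310 [290.865 175.101] [325.964 213.749]
480 300 [295.534 183.698] [330.368 222.437]
480 305 [295.512 179.434] [330.476 218.129]
480 310 [295.49  175.141] [330.584 213.79 ]
485 300 [300.123 183.737] [334.954 222.477]
485 305 [300.119 179.474] [335.078 218.17 ]
485 310 [300.114 175.181] [335.204 213.83 ]
```

Request:
{"method": "carry_out", "body": {
  "slide": [
    [0,3.8,21.3],
    [30,0,0],
    [30,0,0],
    [30,0,0],
    [30,0,0],
    [25,0,0],
    [20,0,0],
    [15,0,0],
    [9.5,0,0],
    [0,0,0],
    [0,0,0]
  ],
  "turn": [
    [0,0,0],
    [0,0,0],
    [0,0,0],
    [0,0,0],
    [0,0,0],
    [0,0,0],
    [0,0,0],
    [0,0,0],
    [0,0,0],
    [0,0,0],
    [0,0,0]
  ]
}}

```text
time: 2.87
tool_pos: [484.0, 309.2, 22.5]
ee_rot: [1.204, 1.212, -1.205]
contact_force: [-0.1, 0.6, 0.1]
grip_width: 59.4
```

Request:
{"method": "carry_out", "body": {
  "slide": [
    [0,0,0],
    [0,0,0],
    [0,0,0],
    [0,0,0],
    [0,0,0],
    [0,0,0]
  ],
  "turn": [
    [0,0,0],
    [0,0,0],
    [0,0,0],
    [0,0,0],
    [0,0,0],
    [0,0,0]
  ],
  "gripper": 1,
  "newtons": 25
}}

```text
time: 3.37
tool_pos: [483.9, 309.4, 22.6]
ee_rot: [1.206, 1.212, -1.205]
contact_force: [-0.1, 0.3, -0.2]
grip_width: 0.2
```

The gripper shut on nothing, so I'll look before doing anything else.

Run:
```python
from h import *
f=grab("wrist","2");s=grab("scene","2")
a=cv2.resize(s["image"][200:330,170:340],None,fx=3,fy=3)
b=cv2.resize(f["image"],None,fx=.8,fy=.8)
c=np.zeros((390,510,3),np.uint8);c[:320]=b[:,:510][:320];cv2.imwrite("pics/m2.png",cv2.resize(np.vstack([a,b[:,2:]]),None,fx=.8,fy=.8)[...,::-1] if 0 else np.hstack([cv2.resize(a,(400,306)),cv2.resize(b,(400,250)).repeat(1,0) if 0 else cv2.copyMakeBorder(cv2.resize(b,(400,250)),0,56,0,0,0)])[...,::-1])
```

```text
(no output)
```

View pics/m2.png

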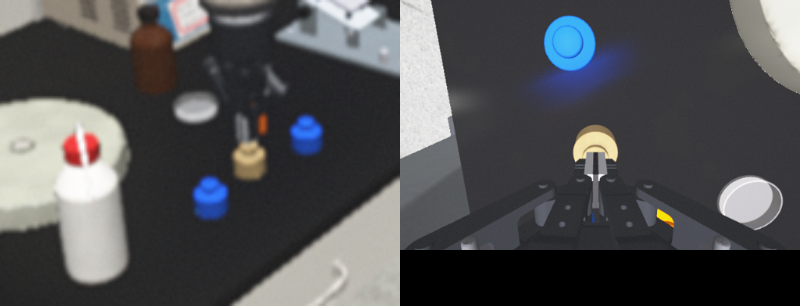

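Run:
```python
from h import *
f=load("wrist2");s=env.read_state();Rt=R.from_rotvec(s["ee_rot"]);p=s["tool_pos"];print(p,s["grip_width"])
print(Rt.inv().apply(f["xyz"]-p),(Rt.inv()*R.from_rotvec(f["rotation"])).as_matrix())
for x in(-5,0,14):
  for z in (-11,0,11): print(x,z,proj(f,p+Rt.apply([x,0,z])))
w=load("wrist1");print(w["xyz"])
hsv=cv2.cvtColor(f["image"],cv2.COLOR_RGB2HSV)
m=cv2.inRange(hsv,(12,40,90),(28,160,255));m[:,:250]=0;m[:,380:]=0
c=max(cv2.findContours(m,0,1)[0],key=cv2.contourArea);x,y,W,h=cv2.boundingRect(c);print(x,y,W,h)
t=np.linspace(0,6.28,60)
for Y in (310,315,320,325,330,335):
        X=482;q=np.vstack([proj(f,np.c_[X+r*np.cos(t),Y+r*np.sin(t),0*t+z]) for r,z in((19,0),(19,27))]);print(X,Y,q.min(0),q.max(0))
cv2.imwrite("pics/c.png",cv2.resize(f["image"][180:300,230:400],None,fx=4,fy=4)[...,::-1])
```

```text
[483.869 309.313  22.388] 0.01670171131478349
[-162.079    0.032  -67.11 ] [[ 0.001 -0.266  0.964]
 [ 1.     0.    -0.001]
 [-0.     0.964  0.266]]
-5 -11 [[312.773 228.504]]
-5 0 [[312.769 248.773]]
-5 11 [[312.765 268.353]]
0 -11 [[312.776 225.249]]
0 0 [[312.771 245.012]]
0 11 [[312.767 264.121]]
14 -11 [[312.782 217.04 ]]
14 0 [[312.778 235.509]]
14 11 [[312.774 253.411]]
[479.144 397.907 373.53 ]
277 199 72 61
482 310 [272.095 198.244] [346.164 280.61 ]
482 315 [271.822 189.784] [346.477 272.005]
482 320 [271.544 181.204] [346.795 263.267]
482 325 [271.262 172.502] [347.118 254.393]
482 330 [270.975 163.675] [347.447 245.379]
482 335 [270.684 154.72 ] [347.781 236.222]
```

View pics/c.png

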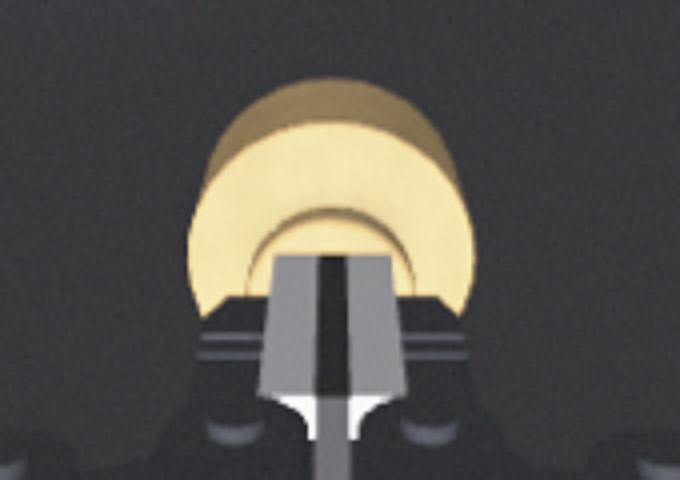

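Run:
```python
from h import *
s=load("scene2")
for z in(0,8,27,38,50,60):print(z,proj(s,[484,309,z]))
cv2.imwrite("pics/c2.png",cv2.resize(s["image"][220:300,230:320],None,fx=7,fy=7,interpolation=cv2.INTER_CUBIC)[...,::-1])
```

```text
0 [[276.097 271.927]]
8 [[275.946 269.583]]
27 [[275.587 263.972]]
38 [[275.376 260.693]]
50 [[275.145 257.091]]
60 [[274.952 254.068]]
```

View pics/c2.png

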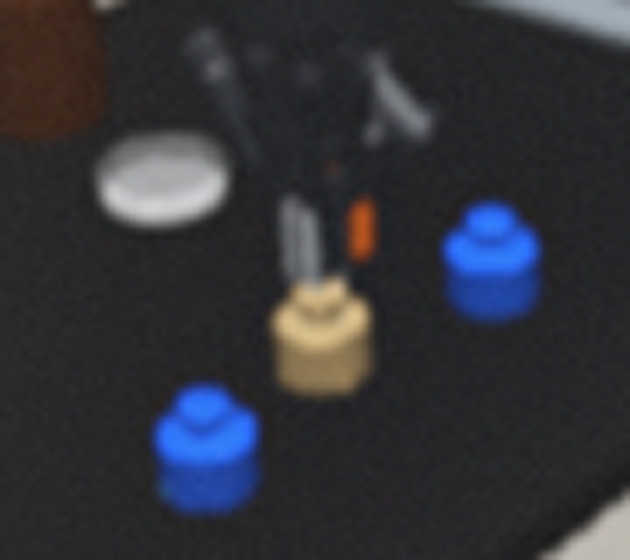

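The weight hasn't moved: both views put it at (484,309). In both, the shut fingertips sit just above its knob, even though TCP z is 22 mm. The jaw gap in pixels also puts the tips about 30 mm behind the TCP, not 14 mm ahead as the text says. I'll trust the images and descend further while watching the force.

Request:
{"method": "carry_out", "body": {
  "slide": [
    [0,0,0],
    [0,0,0],
    [0,0,0],
    [0,0,0],
    [0,0,0]
  ],
  "turn": [
    [0,0,0],
    [0,0,0],
    [0,0,0],
    [0,0,0],
    [0,0,0]
  ],
  "gripper": 0.3
}}

```text
time: 3.88
tool_pos: [483.9, 309.3, 22.3]
ee_rot: [1.206, 1.211, -1.206]
contact_force: [0.1, 0.0, -0.2]
grip_width: 59.3
```

Request:
{"method": "carry_out", "body": {
  "slide": [
    [5,0,0],
    [5,0,0],
    [5,0,0],
    [5,0,0],
    [0,0,0]
  ],
  "turn": [
    [0,0,0],
    [0,0,0],
    [0,0,0],
    [0,0,0],
    [0,0,0]
  ]
}}

```text
time: 4.3
tool_pos: [483.3, 308.8, 1.0]
ee_rot: [1.204, 1.212, -1.207]
contact_force: [0.4, -0.5, -0.3]
grip_width: 59.9
```

Run:
```python
from h import *
f=grab("wrist","3");s=env.read_state();p=s["tool_pos"];Rt=R.from_rotvec(s["ee_rot"]);print(p,s["grip_width"],s["contact_force"])
for x in(-30,-20,-10,0,14): print(x,proj(f,p+Rt.apply([[x,-29.7,-11],[x,29.7,-11]])).ravel())
cv2.imwrite("pics/w3.png",cv2.resize(f["image"][150:400,150:480],None,fx=2,fy=2)[...,::-1])
```

```text
[483.495 308.909   1.533] 59.852488534833626 [-0.191 -0.673 -0.524]
-30 [244.068 248.384 382.697 248.468]
-20 [248.464 239.738 378.254 239.814]
-10 [252.333 232.129 374.344 232.197]
0 [255.765 225.38  370.877 225.442]
14 [259.965 217.12  366.633 217.175]
```

View pics/w3.png

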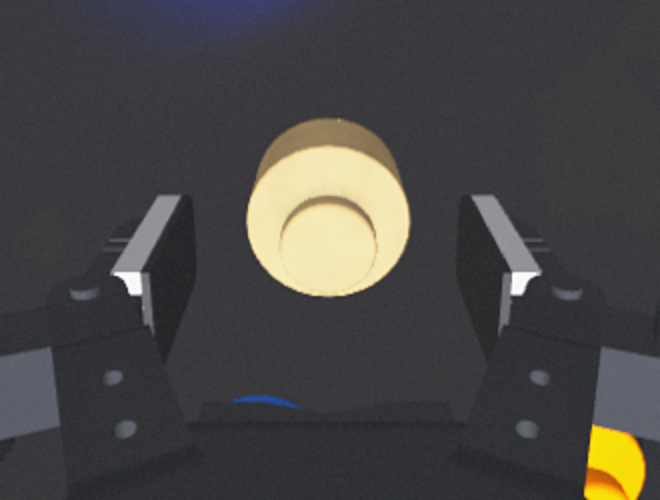

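The image now matches fingertips at tool x ≈ -31 mm: predicted corners (244,248)/(383,248), seen (240,248)/(386,248). So the real tips trail the stated TCP by that much. The weight at (314,245) is centred between the pads. I'll go down 21 mm and grip.

Request:
{"method": "carry_out", "body": {
  "slide": [
    [8,0,0],
    [7,0,0],
    [6,0,0],
    [0,0,0]
  ],
  "turn": [
    [0,0,0],
    [0,0,0],
    [0,0,0],
    [0,0,0]
  ]
}}

```text
time: 4.68
tool_pos: [483.2, 308.8, -20.2]
ee_rot: [1.204, 1.212, -1.207]
contact_force: [-0.6, 0.8, -0.1]
grip_width: 59.5
```

Request:
{"method": "carry_out", "body": {
  "slide": [
    [0,0,0],
    [0,0,0],
    [0,0,0],
    [0,0,0],
    [0,0,0]
  ],
  "turn": [
    [0,0,0],
    [0,0,0],
    [0,0,0],
    [0,0,0],
    [0,0,0]
  ],
  "gripper": 1,
  "newtons": 25
}}

```text
time: 5.1
tool_pos: [484.0, 309.3, -18.5]
ee_rot: [1.206, 1.211, -1.206]
contact_force: [-0.4, -1.8, 1.1]
grip_width: 35.7
```

Request:
{"method": "carry_out", "body": {
  "slide": [
    [-15,0,0],
    [-30,0,0],
    [-35,0,0],
    [-35,0,0],
    [-35,0,0],
    [-30,0,0],
    [0,3,30],
    [0,3,38],
    [0,3,38],
    [0,3,38],
    [0,3,38],
    [0,3,38]
  ],
  "turn": [
    [0,0,0],
    [0,0,0],
    [0,0,0],
    [0,0,0],
    [0,0,0],
    [0,0,0],
    [0,0,0],
    [0,0,0],
    [0,0,0],
    [0,0,0],
    [0,0,0],
    [0,0,0]
  ]
}}

```text
time: 6.1
tool_pos: [502.6, 87.6, 161.5]
ee_rot: [1.206, 1.212, -1.205]
contact_force: [1.3, 0.0, -2.5]
grip_width: 36.0
```

Request:
{"method": "carry_out", "body": {
  "slide": [
    [0,3,38],
    [0,3,38],
    [0,3,38],
    [0,3,38],
    [0,3,30],
    [0,0,20],
    [0,0,0],
    [0,0,0],
    [0,0,0]
  ],
  "turn": [
    [0,0,0],
    [0,0,0],
    [0,0,0],
    [0,0,0],
    [0,0,0],
    [0,0,0],
    [0,0,0],
    [0,0,0],
    [0,0,0]
  ]
}}

```text
time: 6.85
tool_pos: [518.8, -112.0, 161.2]
ee_rot: [1.206, 1.212, -1.206]
contact_force: [0.3, 1.2, -1.9]
grip_width: 36.4
```

Run:
```python
from h import *
f=grab("wrist","4");s=env.read_state();p=s["tool_pos"];print(p,s["grip_width"],s["contact_force"],f["xyz"])
```

```text
[ 518.858 -111.558  161.248] 36.63606109607225 [ 0.782 -0.017 -1.4  ] [518.471 -44.949 323.168]
```

View pics/wrist4.png

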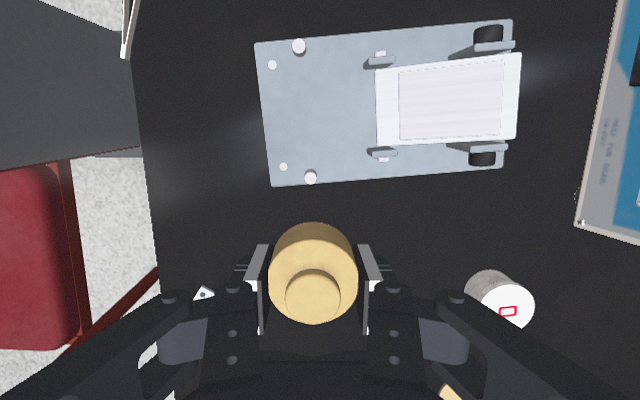

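The wrist view shows the weight held. The pin tops are at (298,46) and (311,177). The plate corners are about (255,43), (512,20), (503,167) and (272,186), and the bed is the inner bright quad from (399,72) to (500,132). Next I'll refine these points.

```bash
cat >> h.py <<'E'
def blob(f,c,r,thr):
    """centroid of bright region near c"""
    g=cv2.cvtColor(f["image"],cv2.COLOR_RGB2GRAY);x,y=c
    m=(g[y-r:y+r+1,x-r:x+r+1]>thr).astype(np.uint8)
    n,l,st,ce=cv2.connectedComponentsWithStats(m);i=1+np.argmax(st[1:,4])
    return ce[i]+[x-r,y-r],st[i]
def quad(f,roi,lo,hi):
    x0,y0,x1,y1=roi;g=cv2.cvtColor(f["image"],cv2.COLOR_RGB2GRAY)
    m=np.zeros_like(g);m[y0:y1,x0:x1]=cv2.inRange(g[y0:y1,x0:x1],lo,hi)
    m=cv2.morphologyEx(m,cv2.MORPH_OPEN,np.ones((7,7)))
    c=max(cv2.findContours(m,0,1)[0],key=cv2.contourArea);h=cv2.convexHull(c)
    e=2
    while len(h)>4: a=cv2.approxPolyDP(h,e,True);e+=.5;h=a if len(a)<=4 else h
    return a[:,0].astype(float),cv2.contourArea(c)
E
python3 - <<'E'
from h import *
f=load("wrist4");g=cv2.cvtColor(f["image"],cv2.COLOR_RGB2GRAY)
print(g[100,380:415],g[100,495:530]);print(g[45,290:306])
a,_=blob(f,(298,46),9,205);b,_=blob(f,(311,177),9,205);print(a,b,_)
P=plane(f,[a,b],30);print("pins",P,np.linalg.norm(P[0]-P[1]),P.mean(0))
C=plane(f,[[255,43],[512,20],[503,167],[272,186]],10);print("plate",C)
print("bedpx",g[60:80,450],g[130:150,450])
E
```

```text
[237 236 237 236 237 236 236 236 237 236 236 237 237 237 236 237 238 239
 218 225 232 232 233 233 232 232 233 232 233 233 233 233 233 232 233] [233 233 233 232 232 232 236 239 240 239 240 240 240 240 239 240 241 240
 240 240 241 242 252 139  51  57  56  57  54  52  54  52  56  52  54]
[185 157 232 235 230 230 231 232 234 234 234 235 235 237 242 185]
[298.225  45.331] [309.947 177.956] [  2   4  13  12 113]
pins [[ 506.19     7.994   30.   ]
 [ 516.022 -101.41    30.   ]] 109.84507523916268 [511.106 -46.708  30.   ]
plate [[ 467.887   13.278   10.   ]
 [ 687.622   32.243   10.   ]
 [ 699.886  -93.711   10.   ]
 [ 479.107 -113.365   10.   ]]
bedpx [193 246 239 238 238 231 227 239 232 232 231 233 233 234 233 231 234 233
 233 232] [233 232 232 233 235 234 227 228 240 240 240 237 199  84  87  89  85 124
 176 191]
```

Pin spacing measures 109.8 mm against the nominal 110. The foot mark is at (511.1,-46.7) and the stand yaw is about 0.088 rad. I'll turn the jaws along the stand's y so the linkage spreads over the low pins and away from the table, then descend.

Request:
{"method": "carry_out", "body": {
  "slide": [
    [0,-3.7,-32.3],
    [0,-3.8,-32.4],
    [0,0,0],
    [0,0,0],
    [0,0,0],
    [0,0,0],
    [0,0,0],
    [0,0,0],
    [0,0,0],
    [0,0,0],
    [0,0,0],
    [0,0,0]
  ],
  "turn": [
    [0,0,0],
    [0,0,0],
    [-7,0,0],
    [-7,0,0],
    [-7,0,0],
    [-7,0,0],
    [-7,0,0],
    [-7,0,0],
    [-7,0,0],
    [-7,0,0],
    [-7,0,0],
    [-7,0,0]
  ]
}}

```text
time: 7.9
tool_pos: [511.0, -46.5, 161.3]
ee_rot: [0.264, 1.555, -0.264]
contact_force: [-0.5, 0.2, -2.5]
grip_width: 36.3
```

Request:
{"method": "carry_out", "body": {
  "slide": [
    [0,0,0],
    [0,0,0],
    [0,0,0],
    [0,0,0],
    [35,0,0],
    [35,0,0],
    [30,0,0],
    [20,0,0],
    [0,0,0],
    [0,0,0],
    [0,0,0]
  ],
  "turn": [
    [-7,0,0],
    [-7,0,0],
    [-7,0,0],
    [-3.5,0,0],
    [0,0,0],
    [0,0,0],
    [0,0,0],
    [0,0,0],
    [0,0,0],
    [0,0,0],
    [0,0,0]
  ]
}}

```text
time: 8.82
tool_pos: [511.8, -47.4, 42.5]
ee_rot: [-0.066, 1.569, 0.066]
contact_force: [-0.6, 0.4, -1.4]
grip_width: 36.1
```

Run:
```python
from h import *
f=grab("wrist","5");s=env.read_state();p=s["tool_pos"];print(s["time"],p,s["grip_width"],s["contact_force"],f["xyz"],s["joints"]);print(R.from_rotvec(s["ee_rot"]).as_matrix())
print("pins px",proj(f,[[506.19,7.994,30],[516.02,-101.41,30]]))
```

```text
8.8667 [512.089 -47.494  42.834] 36.12332975655583 [-0.447 -0.802 -3.002] [444.557 -53.305 204.35 ] [-0.229  0.402  0.238  2.114 -0.156  0.639  1.769]
[[ 0.002 -0.084  0.996]
 [ 0.     0.996  0.084]
 [-1.     0.     0.002]]
pins px [[412.117 235.577]
 [216.906 236.581]]
```

View pics/wrist5.png

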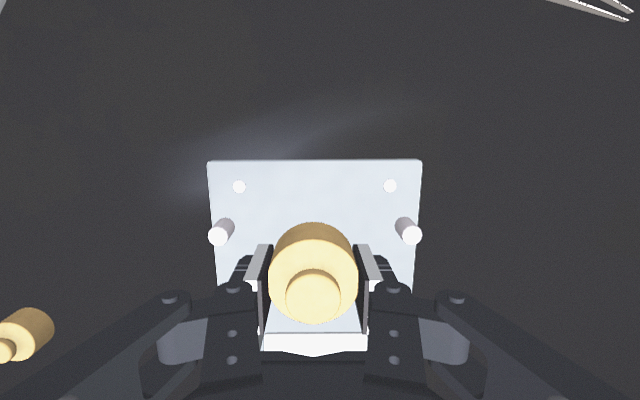

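The pins appear at (411,235) and (219,236), exactly where predicted, with the weight midway between them. I'll lower it gently.

Request:
{"method": "carry_out", "body": {
  "slide": [
    [20,0.5,-0.5],
    [16,0,0],
    [8,0,0],
    [3,0,0],
    [0,0,0]
  ],
  "turn": [
    [0,0,0],
    [0,0,0],
    [0,0,0],
    [0,0,0],
    [0,0,0]
  ]
}}

```text
time: 9.28
tool_pos: [510.7, -47.4, -5.3]
ee_rot: [-0.065, 1.57, 0.065]
contact_force: [-0.1, 0.4, -1.3]
grip_width: 36.4
```

Request:
{"method": "carry_out", "body": {
  "slide": [
    [1.5,0,0],
    [1.5,0,0],
    [0,0,0],
    [0,0,0]
  ],
  "turn": [
    [0,0,0],
    [0,0,0],
    [0,0,0],
    [0,0,0]
  ]
}}

```text
time: 9.62
tool_pos: [510.7, -47.5, -8.3]
ee_rot: [-0.065, 1.569, 0.065]
contact_force: [-0.0, -0.2, -2.1]
grip_width: 36.0
```

Request:
{"method": "carry_out", "body": {
  "slide": [
    [1,0,0],
    [1,0,0],
    [0,0,0],
    [0,0,0]
  ],
  "turn": [
    [0,0,0],
    [0,0,0],
    [0,0,0],
    [0,0,0]
  ]
}}

```text
time: 9.95
tool_pos: [511.1, -47.4, -9.3]
ee_rot: [-0.065, 1.568, 0.066]
contact_force: [-7.0, 1.1, 29.8]
grip_width: 36.1
```

Request:
{"method": "carry_out", "body": {
  "slide": [
    [-0.9,0,0],
    [0,0,0],
    [0,0,0]
  ],
  "turn": [
    [0,0,0],
    [0,0,0],
    [0,0,0]
  ]
}}

```text
time: 10.2
tool_pos: [510.9, -47.5, -9.2]
ee_rot: [-0.065, 1.569, 0.065]
contact_force: [-3.2, 0.0, 13.1]
grip_width: 36.2
```

Request:
{"method": "carry_out", "body": {
  "slide": [
    [0,0,0],
    [0,0,0],
    [0,0,0],
    [0,0,0],
    [0,0,0],
    [-10,0,0],
    [-25,0,0],
    [-35,0,0],
    [-35,0,0],
    [-35,0,0],
    [0,0,0],
    [0,0,0]
  ],
  "turn": [
    [0,0,0],
    [0,0,0],
    [0,0,0],
    [0,0,0],
    [0,0,0],
    [0,0,0],
    [0,0,0],
    [0,0,0],
    [0,0,0],
    [0,0,0],
    [0,0,0],
    [0,0,0]
  ],
  "gripper": 0.45
}}

```text
time: 11.2
tool_pos: [511.7, -47.4, 132.8]
ee_rot: [-0.065, 1.565, 0.066]
contact_force: [-0.3, 0.1, -1.6]
grip_width: 46.8
```

```bash
cat >> h.py <<'E'
def brass(f,roi):
    x0,y0,x1,y1=roi;hsv=cv2.cvtColor(f["image"],cv2.COLOR_RGB2HSV);m=np.zeros(hsv.shape[:2],np.uint8)
    m[y0:y1,x0:x1]=cv2.inRange(hsv,(12,40,90),(28,160,255))[y0:y1,x0:x1]
    c=max(cv2.findContours(m,0,1)[0],key=cv2.contourArea);return np.array(cv2.boundingRect(c)),c
E
python3 - <<'E'
from h import *
f=grab("wrist","6");s=env.read_state();p=s["tool_pos"];print(s["time"],p,s["grip_width"],s["contact_force"],f["xyz"])
b,c=brass(f,(220,120,420,330));print(b, b[:2]+b[2:])
t=np.linspace(0,6.28,90)
for X,Y in((511.1,-46.7),(506,-46.7),(516,-46.7),(511.1,-43)):
    q=np.vstack([proj(f,np.c_[X+19*np.cos(t),Y+19*np.sin(t),0*t+z]) for z in(10,37)]);print(X,Y,q.min(0),q.max(0))
print("pins",proj(f,[[506.19,7.994,30],[516.02,-101.41,30]]))
for c in ((408,0),): pass
for q in proj(f,[[506.19,7.994,30],[516.02,-101.41,30]]): print(blob(f,tuple(np.round(q).astype(int)),9,225))
E
```

```text
11.25 [510.782 -47.305 131.337] 46.970983484407775 [-0.147  0.303 -0.529] [443.947 -53.326 294.448]
[290 169  46  49] [336 218]
511.1 -46.7 [290.292 169.596] [337.46  221.012]
506 -46.7 [290.706 163.77 ] [338.118 215.107]
516 -46.7 [289.899 175.141] [336.834 226.629]
511.1 -43 [294.874 169.947] [342.031 221.367]
pins [[380.343 196.072]
 [247.367 196.896]]
(array([380.188, 195.914]), array([  3,   3,  13,  13, 128], dtype=int32))
(array([247.348, 196.909]), array([  3,   3,  13,  13, 132], dtype=int32))
```

The weight stands at about (510.5,-46.9), under 1 mm from midway, and the pins haven't moved. Next I'll take two wide-baseline views of the bed for its slope.

Request:
{"method": "carry_out", "body": {
  "slide": [
    [-12.8,21.2,27.6],
    [-12.8,21.2,27.6],
    [-12.8,21.2,27.6],
    [-12.8,21.2,27.6],
    [-12.8,21.2,27.6],
    [0,0,0],
    [0,0,0],
    [0,0,0]
  ],
  "turn": [
    [0,0,0],
    [0,0,0],
    [0,0,0],
    [0,0,0],
    [0,0,0],
    [0,0,0],
    [0,0,0],
    [0,0,0]
  ]
}}

```text
time: 11.92
tool_pos: [638.3, 69.1, 192.7]
ee_rot: [-0.066, 1.572, 0.064]
contact_force: [-1.4, 0.4, 0.2]
grip_width: 46.9
```

Run:
```python
from h import *
f=grab("wrist","A");s=env.read_state();print(s["time"],s["tool_pos"],f["xyz"])
```

```text
11.9667 [638.089  68.621 192.903] [571.608  63.426 354.775]
```

Request:
{"method": "carry_out", "body": {
  "slide": [
    [0,-38,0],
    [0,-38,0],
    [0,-38,0],
    [0,-38,0],
    [0,-38,0],
    [0,-38,0],
    [0,0,0],
    [0,0,0],
    [0,0,0]
  ],
  "turn": [
    [0,0,0],
    [0,0,0],
    [0,0,0],
    [0,0,0],
    [0,0,0],
    [0,0,0],
    [0,0,0],
    [0,0,0],
    [0,0,0]
  ]
}}

```text
time: 12.72
tool_pos: [657.2, -158.0, 193.6]
ee_rot: [-0.064, 1.571, 0.065]
contact_force: [0.2, -0.0, 0.1]
grip_width: 47.0
```

```bash
cat > bed.py <<'E'
from h import *
def table(f,roi=None):
    # bright table top: expected centre near (625,-36,68); find bed quad via dark groove inside the table
    g=cv2.cvtColor(f["image"],cv2.COLOR_RGB2GRAY);c=proj(f,[625,-36,68])[0]
    m=(g>222).astype(np.uint8)*255;m=cv2.morphologyEx(m,cv2.MORPH_OPEN,np.ones((5,5)))
    cs=[k for k in cv2.findContours(m,cv2.RETR_CCOMP,cv2.CHAIN_APPROX_NONE)[0]]
    out=[]
    for k in cs:
        if cv2.contourArea(k)>1500 and cv2.pointPolygonTest(cv2.convexHull(k),tuple(map(float,c)),False)>0:
            e=2;h=cv2.convexHull(k);a=h
            while len(a)>4: a=cv2.approxPolyDP(h,e,True);e+=.5
            out.append((cv2.contourArea(k),a[:,0].tolist()))
    return c,out
if __name__=="__main__":
    f=grab("wrist","B");s=env.read_state();print(s["time"],s["tool_pos"],f["xyz"])
    ims=[]
    for n in("wristA","wristB","wrist4"):
        f=load(n);c,o=table(f);print(n,c);[print("  ",k) for k in o]
        x,y=np.round(c).astype(int);x0=max(0,x-90);y0=max(0,y-70);im=f["image"][y0:y0+140,x0:x0+180]
        print("   crop",x0,y0,im.shape)
        im=cv2.resize(im,None,fx=3,fy=3,interpolation=cv2.INTER_CUBIC)
        im=np.clip((im.astype(float)-150)*2.4,0,255).astype(np.uint8);ims.append(cv2.resize(im,(540,420)))
    cv2.imwrite("pics/AB.png",cv2.resize(np.vstack(ims[:2]),(386*2,600))[...,::-1])
E
python3 bed.py
```

```text
12.7667 [ 657.528 -156.951  193.781] [ 590.281 -163.85   355.642]
wristA [194.536 167.506]
   (7477.0, [[232, 104], [233, 215], [168, 216], [168, 105]])
   crop 105 98 (140, 180, 3)
wristB [454.759 166.94 ]
   (7167.0, [[478, 104], [481, 215], [416, 216], [413, 105]])
   crop 365 97 (140, 180, 3)
wrist4 [457.48  101.123]
   (10676.0, [[520, 53], [514, 137], [377, 143], [376, 70]])
   crop 367 31 (140, 180, 3)
```

View pics/AB.png

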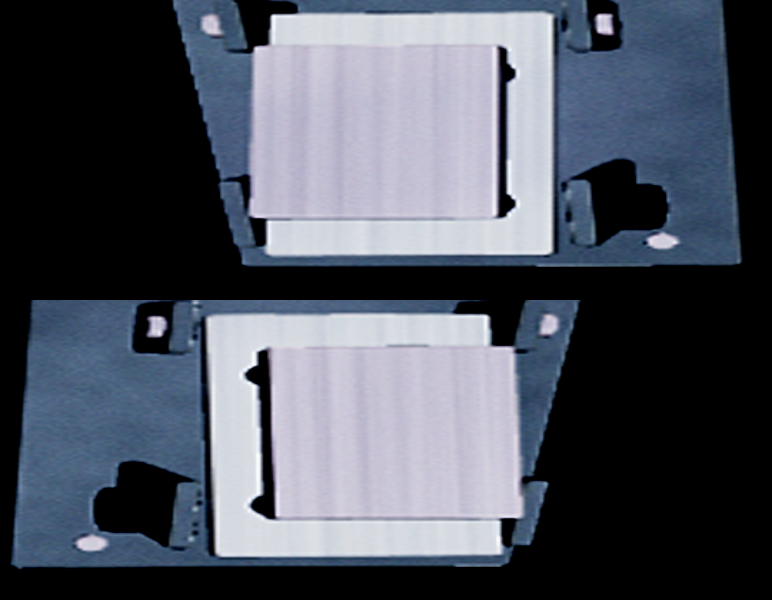

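The bed shows as a lilac quad raised above the whiter table: about (164–222, 119–199) px in A and (429–487, 118–199) in B. I'll segment it by tint, fit its edges and triangulate the corners.

```bash
cat > tri.py <<'E'
from h import *
def bedquad(f,x0,y0,x1,y1):
    a=f["image"].astype(int);t=(a[...,0]+a[...,2])/2-a[...,1]
    ok=(t>2)&(a.min(2)>185);m=np.zeros(ok.shape,np.uint8);m[y0:y1,x0:x1]=ok[y0:y1,x0:x1]*255
    m=cv2.morphologyEx(cv2.medianBlur(m,5),cv2.MORPH_CLOSE,np.ones((5,5)))
    c=max(cv2.findContours(m,0,1)[0],key=cv2.contourArea)
    x,y,w,h=cv2.boundingRect(c)
    lines=[]
    P=c[:,0].astype(float);e=.12
    rows=[r for r in range(int(y+e*h),int(y+h-e*h))];cols=[q for q in range(int(x+e*w),int(x+w-e*w))]
    L=[(np.where(m[r])[0].min()-.5,r) for r in rows];Rr=[(np.where(m[r])[0].max()+.5,r) for r in rows]
    T=[(q,np.where(m[:,q])[0].min()-.5) for q in cols];B=[(q,np.where(m[:,q])[0].max()+.5) for q in cols]
    fit=lambda p:cv2.fitLine(np.array(p,np.float32),cv2.DIST_HUBER,0,.01,.01).ravel().astype(float)
    l,r,t,b=map(fit,(L,Rr,T,B))
    def X(u,v):
        k=np.linalg.solve(np.c_[u[:2],-v[:2]],v[2:]-u[2:]);return u[2:]+k[0]*u[:2]
    return np.array([X(l,t),X(r,t),X(r,b),X(l,b)]),(x,y,w,h),cv2.contourArea(c)
def tri(fs,qs):
    out=[]
    for i in range(4):
        A=np.zeros((3,3));b=np.zeros(3)
        for f,q in zip(fs,qs):
            o,d=rays(f,q[i]);d=d[0]/np.linalg.norm(d[0]);M=np.eye(3)-np.outer(d,d);A+=M;b+=M@o
        out.append(np.linalg.solve(A,b))
    return np.array(out)
E
python3 - <<'E'
from tri import *
A=load("wristA");B=load("wristB")
print(A["image"][160,155:230:6],A["image"][125,230])
qa=bedquad(A,150,100,240,215);qb=bedquad(B,415,100,500,215);print(qa,qb)
P=tri([A,B],[qa[0],qb[0]]);print(P)
for f,q in((A,qa[0]),(B,qb[0])):print(proj(f,P)-q)
print("edges",[np.linalg.norm(P[i]-P[(i+1)%4]) for i in range(4)],"centre",P.mean(0))
u=(P[2]+P[3]-P[0]-P[1])/2;print("uphill",u,"slope",np.arctan2(u[2],np.hypot(u[0],u[1])),"yaw",np.arctan2(u[1],u[0]))
v=P[0]-P[1]+P[3]-P[2];print("yaw from y",np.arctan2(-v[0],v[1]),"roll",v[2]/np.hypot(v[0],v[1]))
# pins check of triangulation
# slide location, coarse, from top
E
```

```text
[[178 187 202]
 [181 190 204]
 [226 225 234]
 [226 224 233]
 [231 230 238]
 [229 228 236]
 [229 228 237]
 [232 230 238]
 [231 229 238]
 [230 230 238]
 [234 233 240]
 [173 169 183]
 [236 238 242]] [233 236 241]
(array([[162.5  , 118.5  ],
       [221.669, 118.5  ],
       [220.661, 199.304],
       [162.5  , 200.817]]), (163, 119, 59, 82), 4598.5) (array([[427.077, 118.893],
       [484.553, 117.049],
       [487.028, 199.247],
       [428.692, 199.59 ]]), (427, 118, 60, 82), 4567.5)
[[586.246 -65.142  61.725]
 [581.357 -15.043  59.748]
 [648.26   -9.261  81.865]
 [653.214 -58.833  81.74 ]]
[[ 0.043  0.407]
 [-0.033 -0.478]
 [ 0.     0.321]
 [-0.002 -0.31 ]]
[[ 0.035 -0.406]
 [-0.059  0.478]
 [ 0.003 -0.32 ]
 [-0.     0.309]]
edges [np.float64(50.37525934435605), np.float64(70.7013207617976), np.float64(49.81959266063673), np.float64(70.17995457705105)] centre [617.269 -37.07   71.27 ]
uphill [66.936  6.045 21.066] slope 0.3037429805863449 yaw 0.09006992848049881
yaw from y -3.043155258272449 roll 0.018500476747080354
```

Bed: centre (617.3,-37.1,71.3), slope 0.304 rad, yaw 0.089, edges 50.4/70.7/49.8/70.2 mm against 50 x 70. Now over to the slide.

Request:
{"method": "carry_out", "body": {
  "slide": [
    [0,-12.9,-35.7],
    [0,-12.9,-35.7],
    [0,-12.9,-35.7],
    [0,-12.9,-35.7],
    [0,-12.9,-35.7],
    [0,-12.9,-35.7],
    [0,-12.9,-35.7],
    [0,0,0],
    [0,0,0],
    [0,0,0]
  ],
  "turn": [
    [0,0,0],
    [0,0,0],
    [0,0,0],
    [0,0,0],
    [0,0,0],
    [0,0,0],
    [0,0,0],
    [0,0,0],
    [0,0,0],
    [0,0,0]
  ]
}}

```text
time: 13.6
tool_pos: [417.3, -267.3, 194.5]
ee_rot: [-0.066, 1.569, 0.067]
contact_force: [0.2, 0.0, -0.3]
grip_width: 47.3
```

Run:
```python
from h import *
f=grab("wrist","S");s=env.read_state();print(s["time"],s["tool_pos"],f["xyz"])
a=f["image"];g=cv2.cvtColor(a,cv2.COLOR_RGB2GRAY);c=proj(f,[415,-268,5])[0];print(c)
x,y=np.round(c).astype(int);y0,x0=max(0,y-90),x-90
for T in(100,130,160,200):
    m=np.zeros_like(g);m[y0:y+90,x0:x+90]=(g[y0:y+90,x0:x+90]>T)*255
    cs=sorted(cv2.findContours(m,cv2.RETR_CCOMP,1)[0],key=cv2.contourArea)[-4:]
    for k in cs:
        if cv2.contourArea(k)>80:print(T,cv2.contourArea(k),cv2.minAreaRect(k))
sub=cv2.resize(g[y0:y+90,x0:x+90],(45,45),interpolation=cv2.INTER_AREA)
for r in sub[4:44]:print("".join("%3d"%(v//10) for v in r[4:42]))
```

```text
13.65 [ 417.673 -267.178  194.338] [ 350.087 -273.294  356.328]
[312.46  175.587]
100 103.0 ((312.0032043457031, 172.07986450195312), (5.765382766723633, 41.14899444580078), 42.709388732910156)
100 221.5 ((379.5, 255.50003051757812), (26.385601043701172, 11.180338859558105), 63.43495178222656)
100 222.0 ((245.60000610351562, 255.29998779296875), (11.180340766906738, 26.83281707763672), 26.56505012512207)
100 9419.5 ((311.5, 149.5), (127.0, 179.0), 90.0)
130 196.5 ((245.40003967285156, 255.70001220703125), (10.28591251373291, 25.93838882446289), 26.56505012512207)
130 197.0 ((379.9000244140625, 255.80001831054688), (25.491172790527344, 10.733125686645508), 63.43495178222656)
130 2947.0 ((315.2586669921875, 174.48895263671875), (47.62841796875, 65.48907470703125), 38.1572265625)
130 4718.0 ((311.5, 103.0), (34.0, 179.0), 90.0)
160 194.5 ((312.41583251953125, 172.8415985107422), (12.664755821228027, 45.31168746948242), 50.710594177246094)
160 2915.5 ((315.0613708496094, 174.5277099609375), (47.01007843017578, 65.30448150634766), 38.36748504638672)
160 4705.0 ((311.5, 103.0), (34.0, 179.
[... 4227 characters left out ...]
5  5  5  5
  5  5  5  5  5  5  5  5  5  5  5  5  5  5  5  5  5  5  5  5  5  5  5  5  5  5  5  5  5  5  5  5  5  5  5  5  5  5
  5  6  6  6  6  5  5  5  5  5  5  5  5  5  5  5  5  5  5  5  5  5  5  5  5  5  5  5  5  5  5  5  5  6  6  6  5  5
  5 10 14 14  8  4  5  5  5  5  5  5  5  5  5  5  5  5  5  5  5  5  5  5  5  5  5  5  5  5  5  5  4 12 14 14  7  5
  6 14 14 13  4  4  5  5  5  5  5  5  5  5  5  5  5  5  5  5  5  5  5  5  5  5  5  5  5  5  5  5  4  8 14 14 11  5
 11 14 14  9  4  3  5  5  5  5  5  5  5  5  5  5  5  5  5  5  5  5  5  5  5  5  5  5  5  5  5  4  3  4 13 14 14  7
 14 14 14  5  4  3  5  5  5  5  5  5  5  5  5  5  5  5  5  5  5  5  5  5  5  5  5  5  5  5  5  4  3  4  9 14 14 11
```

Run:
```python
from h import *
f=load("wristS");g=cv2.cvtColor(f["image"],cv2.COLOR_RGB2GRAY)
m=np.zeros_like(g);m[125:245,230:390]=(g[125:245,230:390]>150)*255
c=max(cv2.findContours(m,0,cv2.CHAIN_APPROX_NONE)[0],key=cv2.contourArea)
W=plane(f,c[:,0],4)[:,:2].astype(np.float32);r=cv2.minAreaRect(W);print(r);B=cv2.boxPoints(r);print(B)
e=[B[1]-B[0],B[2]-B[1]];l=max(e,key=np.linalg.norm);l=l*np.sign(l[0]);yaw=np.arctan2(l[1],l[0]);print("yaw long",np.degrees(yaw))
# bar top inner contour (grey) T=200 hole
k=[q for q in cv2.findContours(((g>200)*255).astype(np.uint8),cv2.RETR_CCOMP,cv2.CHAIN_APPROX_NONE)[0] if 150<cv2.contourArea(q)<900 and abs(q[:,0].mean(0)-[315,178]).max()<8]
for q in k:
    w=plane(f,q[:,0],36)[:,:2].astype(np.float32);print("bar",cv2.minAreaRect(w))
s=env.read_state();Rt=R.from_rotvec(s["ee_rot"]).as_matrix();print(np.degrees(np.arctan2(Rt[1,2],Rt[0,2])),s["tool_pos"])
```

```text
((414.3502197265625, -265.0824890136719), (50.36698532104492, 70.61177825927734), 57.135555267333984)
[[ 371.029 -267.077]
 [ 430.34  -305.394]
 [ 457.672 -263.088]
 [ 398.361 -224.771]]
yaw long -32.86444
bar ((412.2130432128906, -265.6679382324219), (17.670215606689453, 48.49119186401367), 57.03044891357422)
4.89206144783471 [ 417.673 -267.178  194.338]
```

Slide centre (414.4,-265.1), long-axis yaw -32.9°, measured 70.6 x 50.4. I'll align and descend.

Request:
{"method": "carry_out", "body": {
  "slide": [
    [0,0,0],
    [0,0,0],
    [0,0,0],
    [0,0,0],
    [0,0,0],
    [0,0,-3.9],
    [35,0,0],
    [35,0,0],
    [35,0,0],
    [35,0,0],
    [0,0,0],
    [0,0,0]
  ],
  "turn": [
    [7,0,0],
    [7,0,0],
    [7,0,0],
    [7,0,0],
    [7,0,0],
    [2.8,0,0],
    [0,0,0],
    [0,0,0],
    [0,0,0],
    [0,0,0],
    [0,0,0],
    [0,0,0]
  ]
}}

```text
time: 14.65
tool_pos: [412.9, -265.5, 53.4]
ee_rot: [0.451, 1.527, -0.451]
contact_force: [-0.5, 0.2, 0.7]
grip_width: 47.1
```

Run:
```python
from h import *
f=grab("wrist","S2");s=env.read_state();Rt=R.from_rotvec(s["ee_rot"]).as_matrix();print(np.degrees(np.arctan2(Rt[1,2],Rt[0,2])),s["tool_pos"],s["grip_width"],s["joints"]);print(Rt)
g=cv2.cvtColor(f["image"],cv2.COLOR_RGB2GRAY)
m=np.zeros_like(g);m[100:300,265:360]=(g[100:300,265:360]>150)*255
print(proj(f,[414.35,-265.1,4]))
c=max(cv2.findContours(m,0,cv2.CHAIN_APPROX_NONE)[0],key=cv2.contourArea);print(cv2.minAreaRect(c))
W=plane(f,c[:,0],4)[:,:2].astype(np.float32);print(cv2.minAreaRect(W))
```

```text
-32.98022801581555 [ 413.898 -266.196   54.893] 46.56409942047435 [ 0.099  0.37   0.408  2.161 -0.238  0.653  1.668]
[[-0.001  0.544  0.839]
 [-0.     0.839 -0.544]
 [-1.    -0.001 -0.001]]
[[314.951 218.768]]
((315.5, 218.0), (102.0, 77.0), 90.0)
((415.3388366699219, -265.3486633300781), (50.242462158203125, 71.92007446289062), 57.15081787109375)
```

Request:
{"method": "carry_out", "body": {
  "slide": [
    [25,1.3,0],
    [20,0,0],
    [15,0,0],
    [8,0,0],
    [4,0,0],
    [0,0,0],
    [0,0,0]
  ],
  "turn": [
    [0,0,0],
    [0,0,0],
    [0,0,0],
    [0,0,0],
    [0,0,0],
    [0,0,0],
    [0,0,0]
  ]
}}

```text
time: 15.28
tool_pos: [415.1, -265.6, -16.4]
ee_rot: [0.451, 1.521, -0.451]
contact_force: [-0.2, 0.3, 0.8]
grip_width: 47.1
```

Request:
{"method": "carry_out", "body": {
  "slide": [
    [0,0,0],
    [0,0,0],
    [0,0,0],
    [0,0,0],
    [0,0,0],
    [0,0,0]
  ],
  "turn": [
    [0,0,0],
    [0,0,0],
    [0,0,0],
    [0,0,0],
    [0,0,0],
    [0,0,0]
  ],
  "gripper": 1,
  "newtons": 30
}}

```text
time: 15.78
tool_pos: [416.8, -266.9, -14.3]
ee_rot: [0.452, 1.517, -0.452]
contact_force: [-6.0, 2.5, 55.0]
grip_width: 13.7
```

The tips pushed on the plate while closing (55 N), so I'll ease off, rise 3 mm and regrip.

Request:
{"method": "carry_out", "body": {
  "slide": [
    [-2,0,0],
    [-1.5,0,0],
    [0,0,0],
    [0,0,0]
  ],
  "turn": [
    [0,0,0],
    [0,0,0],
    [0,0,0],
    [0,0,0]
  ],
  "gripper": 0.72
}}

```text
time: 16.12
tool_pos: [414.3, -265.3, -13.8]
ee_rot: [0.451, 1.522, -0.452]
contact_force: [-0.5, 1.1, -0.5]
grip_width: 24.1
```

Request:
{"method": "carry_out", "body": {
  "slide": [
    [0,0,0],
    [0,0,0],
    [0,0,0],
    [0,0,0]
  ],
  "turn": [
    [0,0,0],
    [0,0,0],
    [0,0,0],
    [0,0,0]
  ],
  "gripper": 1,
  "newtons": 30
}}

```text
time: 16.45
tool_pos: [414.1, -265.2, -14.1]
ee_rot: [0.452, 1.523, -0.452]
contact_force: [-1.8, 1.8, 10.5]
grip_width: 13.8
```

Run:
```python
from h import *
f=grab("wrist","S3");s=env.read_state();Rt=R.from_rotvec(s["ee_rot"]).as_matrix();print(s["time"],s["tool_pos"],s["grip_width"],s["contact_force"]);print(Rt)
```

```text
16.5 [ 414.057 -265.216  -14.064] 13.63667126632652 [-1.512  2.52  11.855]
[[ 0.     0.545  0.838]
 [ 0.     0.838 -0.545]
 [-1.     0.    -0.   ]]
```

Gripped at 13.7 mm with the tips just touching the plate. I'll lift, carry it over, turn it and tilt.

Request:
{"method": "carry_out", "body": {
  "slide": [
    [-10,0,0],
    [-30,0,0],
    [-35,0,0],
    [-35,0,0],
    [-30,0,0],
    [-10,0,0],
    [0,25,3],
    [0,35,4],
    [0,38,5],
    [0,38,5],
    [0,38,5],
    [0,38,5]
  ],
  "turn": [
    [0,0,0],
    [0,0,0],
    [0,0,0],
    [0,0,0],
    [0,0,0],
    [0,0,0],
    [0,0,0],
    [0,0,0],
    [0,0,0],
    [0,0,0],
    [0,0,0],
    [0,0,0]
  ]
}}

```text
time: 17.5
tool_pos: [552.7, -100.5, 135.6]
ee_rot: [0.452, 1.524, -0.452]
contact_force: [0.4, -1.0, -1.0]
grip_width: 13.4
```

Request:
{"method": "carry_out", "body": {
  "slide": [
    [0,38,5],
    [0,30,3],
    [0,15,2],
    [0,0,0],
    [0,0,0],
    [0,0,0],
    [0,0,0],
    [0,0,0],
    [0,0,0],
    [0,0,0],
    [0,0,0],
    [0,0,0]
  ],
  "turn": [
    [0,0,0],
    [0,0,0],
    [0,0,0],
    [-7,0,0],
    [-7,0,0],
    [-7,0,0],
    [-7,0,0],
    [-7,0,0],
    [-3.1,0,0],
    [0,-6,0],
    [0,-6,0],
    [0,-5.4,0]
  ]
}}

```text
time: 18.5
tool_pos: [605.3, -38.9, 135.7]
ee_rot: [-0.056, 1.262, 0.075]
contact_force: [1.3, -0.1, -2.0]
grip_width: 13.5
```

Request:
{"method": "carry_out", "body": {
  "slide": [
    [0,0,0],
    [0,0,0],
    [0,0,0]
  ],
  "turn": [
    [0,0,0],
    [0,0,0],
    [0,0,0]
  ]
}}

```text
time: 18.75
tool_pos: [606.0, -38.3, 136.0]
ee_rot: [-0.056, 1.267, 0.076]
contact_force: [0.8, 0.0, -1.1]
grip_width: 13.7
```

```bash
cat > tgt.py <<'E'
from h import *
a,psi,C,off=.304,.089,np.array([617.3,-37.1,71.3]),np.array([-14.1,0,.6])
Rg=(R.from_euler("z",psi)*R.from_euler("y",-a)).as_matrix()   # cols u, ys, n
T=np.c_[-Rg[:,2],Rg[:,1],Rg[:,0]]
if __name__=="__main__":
    P=[];Q=[]
    for _ in range(5):
        s=env.read_state();P.append(s["tool_pos"]);Q.append(s["ee_rot"])
    p=np.mean(P,0);Rt=R.from_rotvec(s["ee_rot"])
    print(s["time"],p,s["grip_width"],s["contact_force"])
    print("turn needed deg (tool)",np.degrees((Rt.inv()*R.from_matrix(T)).as_rotvec()))
    t=C-T@off;print("slide to touch, in target tool axes",T.T@(t-p),"in present",Rt.inv().apply(t-p))
E
python3 tgt.py
```

```text
18.75 [605.976 -38.276 135.996] 13.70970202552054 [ 0.756  0.004 -1.077]
turn needed deg (tool) [-0.04  -0.083  0.013]
slide to touch, in target tool axes [79.237  0.165 -9.105] in present [79.25   0.177 -8.99 ]
```

Run:
```python
from tgt import *
f=grab("wrist","H");s=env.read_state();p=s["tool_pos"];Rt=R.from_rotvec(s["ee_rot"])
for x in(-14.1,-19.1): print(x,proj(f,p+Rt.apply([[x,-25,.6-35],[x,25,.6-35],[x,25,.6]])).ravel())
g=cv2.cvtColor(f["image"],cv2.COLOR_RGB2GRAY)
for c in(270,280,290,300,335,345,355):print(c,g[165:260:3,c])
for r in(200,210,220):print(r,g[r,240:390:3])
```

```text
-14.1 [258.982 188.819 367.965 188.806 364.786 259.009]
-19.1 [257.216 191.3   369.781 191.286 366.396 263.512]
270 [186 185 182 182 181 182 183 108 172 239 243 107 109 108 106 244 239 239
 239 239 239 239 239 239 238 240 239 239 239 240  70  39]
280 [230 232 230 231 232 231 230 233 168 238 238 239 239 239 239 238 239 238
 238 239 239 239 238 239 239 239 238 239 242 250  69 114]
290 [226 226 226 225 226 228 228 230 167 237 237 236 237 238 237 238 238 238
 238 238 238 239 239 238 239 239 158 116 116 115 115 117]
300 [231 230 231 230 230 230 231 234 167 238 237 238 238 238 237 237 237 239
 155  72  74  74  75  74  76 105 147 174 186 185 185 186]
335 [228 227 228 227 230 230 229 232 165 238 238 238 238 238 237 238 239 238
 238 238 239 239 239 239 239 239 152 116 114 116 116 119]
345 [229 229 228 228 228 229 229 233 166 238 238 238 242 242 237 237 237 236
 237 237 237 237 237 238 237 237 238 239 240 243  85 119]
355 [174 174 175 175 173 177 180 105 163 235 239 109 110 111 108 241 238 237
 238 238 239 239 239 239 240 240 240 240 240 242  25  38]
200 [ 52  52 188 183 184 185 232 236 237 117 105 110 108 221 238 239 238 237
 235 237 238 238 238 238 237 237 236 239 235 238 240 238 238 240 240 240
  98 109 109 105 240 238 240 170 176 178 177 179  49  50]
210 [ 47  50 193 181 187 185 240 238 236 237 244 236 240 238 239 239 239 237
 236 238 237 238 237 238 238 238 236 239 236 239 240 238 239 240 240 237
 238 233 229 239 238 239 240 164 167 177 177  87  49  45]
220 [ 51  47  43  80  57  58  77 237 236 237 238 240 237 238 239 240 239 237
 236 241  69  77  75  77  75  76  77  77  71 227 239 237 239 240 240 238
 237 237 236 238 238 240 248  48  56  52  96  46  51  47]
```

The slide's low edge is at row 188–191 and its sides at columns 258–367, which match prediction to a pixel, so it sits true in the fingers. Approaching the bed.

Request:
{"method": "carry_out", "body": {
  "slide": [
    [20,0.2,-9],
    [25,0,0],
    [18,0,0],
    [8,0,0],
    [0,0,0],
    [0,0,0],
    [0,0,0]
  ],
  "turn": [
    [0,0,0],
    [0,0,0],
    [0,0,0],
    [0,0,0],
    [0,0,0],
    [0,0,0],
    [0,0,0]
  ]
}}

```text
time: 19.38
tool_pos: [618.9, -37.0, 66.2]
ee_rot: [-0.056, 1.266, 0.076]
contact_force: [0.2, 0.7, -1.2]
grip_width: 13.2
```

```bash
python3 tgt.py
```

```text
19.3833 [618.946 -36.961  66.198] 13.233092096783682 [ 0.168  0.693 -1.208]
turn needed deg (tool) [-0.036  0.023  0.021]
slide to touch, in target tool axes [ 8.737  0.007 -0.649] in present [ 8.737  0.01  -0.652]
```

Request:
{"method": "carry_out", "body": {
  "slide": [
    [3,0,-0.6],
    [2,0,0],
    [1.5,0,0],
    [0,0,0],
    [0,0,0]
  ],
  "turn": [
    [0,0,0],
    [0,0,0],
    [0,0,0],
    [0,0,0],
    [0,0,0]
  ]
}}

```text
time: 19.8
tool_pos: [619.8, -36.7, 59.0]
ee_rot: [-0.056, 1.266, 0.076]
contact_force: [-0.0, 0.2, -2.0]
grip_width: 13.6
```

Request:
{"method": "carry_out", "body": {
  "slide": [
    [1,0,0],
    [1,0,0],
    [0,0,0],
    [0,0,0]
  ],
  "turn": [
    [0,0,0],
    [0,0,0],
    [0,0,0],
    [0,0,0]
  ]
}}

```text
time: 20.13
tool_pos: [620.5, -36.6, 57.1]
ee_rot: [-0.056, 1.266, 0.076]
contact_force: [-0.9, -0.2, 2.8]
grip_width: 13.5
```

Request:
{"method": "carry_out", "body": {
  "slide": [
    [1,0,0],
    [1,0,0],
    [0,0,0],
    [0,0,0]
  ],
  "turn": [
    [0,0,0],
    [0,0,0],
    [0,0,0],
    [0,0,0]
  ]
}}

```text
time: 20.47
tool_pos: [621.1, -36.6, 55.2]
ee_rot: [-0.056, 1.266, 0.076]
contact_force: [-2.8, -0.8, 4.5]
grip_width: 13.7
```

Request:
{"method": "carry_out", "body": {
  "slide": [
    [0.8,0,0],
    [0.8,0,0],
    [0,0,0],
    [0,0,0]
  ],
  "turn": [
    [0,0,0],
    [0,0,0],
    [0,0,0],
    [0,0,0]
  ]
}}

```text
time: 20.8
tool_pos: [621.5, -36.5, 53.7]
ee_rot: [-0.056, 1.266, 0.076]
contact_force: [-3.8, 0.6, 7.5]
grip_width: 13.4
```

Request:
{"method": "carry_out", "body": {
  "slide": [
    [0,0,0],
    [0,0,0],
    [0,0,0],
    [0,0,0]
  ],
  "turn": [
    [0,0,0],
    [0,0,0],
    [0,0,0],
    [0,0,0]
  ],
  "newtons": 20
}}

```text
time: 21.13
tool_pos: [621.5, -36.6, 53.7]
ee_rot: [-0.056, 1.266, 0.076]
contact_force: [-2.8, -0.0, 7.3]
grip_width: 13.4
```

```bash
python3 tgt.py
python3 - <<'E'
from tgt import *
F=[];P=[];M=[]
for i in range(6):
    f=grab("wrist","F");s=env.read_state();F.append(s["contact_force"]);P.append(s["tool_pos"]);M.append(s["torque"])
p=np.mean(P,0);F=np.mean(F,0);print(p,"tool force",T.T@(F+[0,0,1.2]),"torque tool",T.T@np.mean(M,0))
Rt=R.from_rotvec(s["ee_rot"])
for x in(-14.1,-19.1): print(x,proj(f,p+Rt.apply([[x,-25,.6-35],[x,25,.6-35]])).ravel())
g=cv2.cvtColor(f["image"],cv2.COLOR_RGB2GRAY)
for c in(280,295,310,325,340):print(c,g[180:200,c])
t=load("top0");n=grab("top","F");d=cv2.absdiff(t["image"],n["image"]).max(2)
for nm,q in dict(middle=(394,192),can=(391,166),dish=(271,184),bottle=(274,157),book=(468,224),wash=(192,217),flask=(426,170),tweez=(318,252)).items():
    print(nm,(d[q[1]-8:q[1]+9,q[0]-8:q[0]+9]>40).mean())
E
```

```text
21.1333 [621.497 -36.558  53.747] 13.443843534828284 [-2.84  -0.014  7.288]
turn needed deg (tool) [-0.033 -0.004  0.01 ]
slide to touch, in target tool axes [-3.914 -0.167  0.619] in present [-3.914 -0.167  0.619]
[621.515 -36.554  53.748] tool force [-8.897 -0.182 -0.618] torque tool [-0.003  0.58   0.049]
-14.1 [258.668 187.904 367.846 187.918]
-19.1 [256.889 190.362 369.661 190.377]
280 [235 235 235 236 239 218 102 110 111 167 227 233 234 234 232 233 233 235
 234 236]
295 [235 235 235 236 239 217 104 112 111 159 222 231 233 232 231 233 232 232
 231 230]
310 [235 235 235 235 238 219 102 110 112 163 226 233 234 233 234 234 234 234
 234 234]
325 [232 232 232 231 235 213 102 113 111 159 222 229 231 231 231 231 231 232
 230 232]
340 [233 233 234 234 237 214  98 111 110 168 229 237 237 237 236 236 237 236
 236 236]
middle 0.0
can 0.0
dish 0.0
bottle 0.0
book 0.0
wash 0.0
flask 0.0
tweez 0.04152249134948097
```

Normal force is 8.9 N, which implies about 3.9 mm of bed travel. The position reading gives the same figure. I'll try the task's light 7 N grip so any small angle error settles flush.

Request:
{"method": "carry_out", "body": {
  "slide": [
    [0,0,0],
    [0,0,0],
    [0,0,0],
    [0,0,0]
  ],
  "turn": [
    [0,0,0],
    [0,0,0],
    [0,0,0],
    [0,0,0]
  ],
  "newtons": 7
}}

```text
time: 21.82
tool_pos: [621.5, -36.6, 53.8]
ee_rot: [-0.056, 1.266, 0.076]
contact_force: [-3.4, -0.0, 7.7]
grip_width: 13.4
```

```bash
python3 tgt.py
python3 - <<'E'
from tgt import *
f=grab("wrist","G");s=env.read_state();print(T.T@s["contact_force"],T.T@s["torque"])
g=cv2.cvtColor(f["image"],cv2.COLOR_RGB2GRAY)
for c in(280,310,340):print(c,g[180:200,c])
for n in("F","G"):
    q=load("wrist"+n)["image"];q=cv2.cvtColor(q,cv2.COLOR_RGB2GRAY)
    for r in(206,):print(n,g.shape,np.where(np.abs(np.diff(q[r,240:390].astype(int)))>30)[0]+240)
sc=grab("scene","G");s0=load("scene2");b,c=brass(sc,(285,180,400,260));print("weight scene px",b,"expected",proj(sc,[[510.8,-46.8,10],[510.8,-46.8,48]]).ravel())
E
```

```text
21.8167 [621.519 -36.568  53.757] 13.357001823067321 [-3.358 -0.02   7.653]
turn needed deg (tool) [-0.035 -0.003  0.011]
slide to touch, in target tool axes [-3.911 -0.155  0.597] in present [-3.911 -0.155  0.596]
[-8.54   0.463 -0.494] [-0.008  0.593  0.044]
280 [234 235 235 235 239 219 103 112 109 166 226 233 234 234 233 234 233 235
 234 238]
310 [234 235 234 236 239 217  99 109 110 163 226 234 234 234 233 235 235 235
 234 233]
340 [233 233 234 234 238 215 102 113 112 169 229 236 237 236 237 237 236 237
 237 237]
F (400, 640) [252 253 266 267 277 278 346 347 358 359 367 371]
G (400, 640) [252 253 266 267 277 278 346 347 358 359 367 371]
weight scene px [337 209  11  13] expected [341.679 219.855 341.723 209.867]
```

The side-on evidence is good, but the moment (0.59 N·m about tool y) looks large for a centred press. I'll back off briefly to get the no-contact baseline.

Request:
{"method": "carry_out", "body": {
  "slide": [
    [-3,0,0],
    [-3,0,0],
    [-3,0,0],
    [0,0,0],
    [0,0,0],
    [0,0,0]
  ],
  "turn": [
    [0,0,0],
    [0,0,0],
    [0,0,0],
    [0,0,0],
    [0,0,0],
    [0,0,0]
  ],
  "newtons": 30
}}

```text
time: 22.42
tool_pos: [618.6, -36.7, 61.9]
ee_rot: [-0.056, 1.267, 0.076]
contact_force: [-0.3, -0.0, -1.5]
grip_width: 13.6
```

Run:
```python
from tgt import *
F=[];M=[]
for i in range(5):
    f=grab("wrist","K");s=env.read_state();F.append(T.T@s["contact_force"]);M.append(T.T@s["torque"])
print(s["time"],s["tool_pos"],np.mean(F,0),np.mean(M,0),np.std(M,0))
g=cv2.cvtColor(f["image"],cv2.COLOR_RGB2GRAY)
for c in(280,310,340):print(c,g[180:200,c])
p=s["tool_pos"];Rt=R.from_rotvec(s["ee_rot"])
for x in(-14.1,-19.1): print(x,proj(f,p+Rt.apply([[x,-25,.6-35],[x,25,.6-35]])).ravel())
```

```text
22.6667 [618.638 -36.753  61.958] [ 1.391  0.095 -0.542] [-0.001  0.419 -0.01 ] [0.017 0.024 0.014]
280 [234 237 224 119  80 115 124 139 127 165 225 233 234 234 234 233 233 233
 233 236]
310 [235 234 236 238 219  99 125 150 128 162 226 234 233 234 233 234 233 233
 233 234]
340 [233 233 235 232 187 103 124 145 127 165 228 235 237 235 235 237 236 236
 237 237]
-14.1 [258.673 187.924 367.862 187.939]
-19.1 [256.893 190.383 369.677 190.399]
```

Without contact the moment is 0.42, so pressing adds only 0.17 N·m. That puts the centre of pressure about 17 mm downhill of centre, inside the plate, so both ends bear, but the slide is a touch steep. I'll flatten it 0.4° and press again.

Request:
{"method": "carry_out", "body": {
  "slide": [
    [3,0,0],
    [2,0,0.3],
    [1.5,0,0.3],
    [1.2,0,0],
    [1.1,0,0],
    [0,0,0],
    [0,0,0],
    [0,0,0]
  ],
  "turn": [
    [0,0.4,0],
    [0,0,0],
    [0,0,0],
    [0,0,0],
    [0,0,0],
    [0,0,0],
    [0,0,0],
    [0,0,0]
  ]
}}

```text
time: 23.33
tool_pos: [621.6, -36.5, 53.9]
ee_rot: [-0.056, 1.274, 0.076]
contact_force: [-5.7, -0.1, 6.4]
grip_width: 13.4
```

```bash
cat > chk.py <<'E'
from tgt import *
F=[];M=[]
for i in range(5):
    f=grab("wrist","L");s=env.read_state();F.append(T.T@s["contact_force"]);M.append(T.T@s["torque"])
F=np.mean(F,0)-[1.39,.1,-.54];M=np.mean(M,0)-[0,.419,-.01];print(s["time"],s["tool_pos"],s["grip_width"],F,M,"cop z mm",M[1]/F[0]*1e3,"y",-M[2]/F[0]*1e3)
print("bed est mm",(-F[0]-3)/1.5)
E
python3 chk.py; python3 tgt.py
```

```text
23.5833 [621.6   -36.522  53.866] 13.366604047151435 [-9.092  0.381 -3.169] [0.009 0.586 0.15 ] cop z mm -64.4321772172693 y 16.464250749386007
bed est mm 4.061352651153654
23.5833 [621.6   -36.522  53.866] 13.366604047151435 [-6.043 -0.235  6.703]
turn needed deg (tool) [-0.038 -0.442  0.005]
slide to touch, in target tool axes [-3.832 -0.193  0.483] in present [-3.835 -0.194  0.454]
```

Request:
{"method": "carry_out", "body": {
  "slide": [
    [0,0,-0.2],
    [0,0,0],
    [0,0,0],
    [0,0,0]
  ],
  "turn": [
    [0,0,0],
    [0,0,0],
    [0,0,0],
    [0,0,0]
  ],
  "newtons": 20
}}

```text
time: 23.92
tool_pos: [621.6, -36.5, 53.9]
ee_rot: [-0.056, 1.273, 0.076]
contact_force: [-5.8, 0.3, 7.3]
grip_width: 13.3
```

```bash
python3 chk.py
```

```text
24.1667 [621.579 -36.529  53.919] 13.235124696494287 [-8.842  0.705 -3.071] [-0.038  0.424  0.111] cop z mm -48.009249483110835 y 12.58137319518147
bed est mm 3.8943745445926177
```

```bash
python3 -c "
from station import env
print(env.finish_job())"
```

```text
the job is handed in; nothing more can be done
None
```

I stood the largest brass weight between the pins and let it go. I then picked up the slide by its bar, tilted it to the bed and pressed it on, and handed in at about 24 s with it still gripped. No verdict was reported.

**Last checks**
- **Weight:** it stands about 1 mm from midway between the pins. The scene view still showed it there once the slide was pressed. The pins measured 109.8 mm apart against the stated 110.
- **Slide:** the commanded pose is within about 0.5 mm of the bed centre I measured (617.3, -37.1, 71.3 mm). The tilt is 0.008 rad off the measured slope of 0.304 rad, because I flattened it by 0.4° on purpose.
- **Press:** the normal force is about 8.9 N, which means about 3.9 mm of bed travel. The TCP position gives the same figure.
- **Bystanders:** the top view showed no real change at any of them. The tweezers had about 4 % changed pixels.

**What disagreed or went wrong**
- **Fingertips:** they sat 25–31 mm behind the reported TCP, not 14 mm ahead as stated. My first grasp closed on nothing above the weight's knob, so I used the images after that.
- **Force peaks:** the arm briefly read 30 N when setting the weight down. It read 55 N when the fingertips met the slide's plate on the worktop, so I rose 3 mm and regripped.
- **Flushness:** I inferred it from the pose and the force and did not see it directly. About 3 N of force along the slope remained at hand-in, and the final moment reading is unclear because of it. The first press put the centre of pressure about 17 mm downhill of centre.
- **Grip force:** I tried the light 7 N grip during the first press and saw no change. I handed in at 20 N.

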